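# Shut the tilt-out bin and bar it

### The job

The white tilt-out bin under the tiled counter has been left hanging open. With a fingertip or the outside of the shut fingers, push its front fully shut, and only then push the metal swing bar round until it lies straight across the front of the bin against its stop, so that the bin cannot fall open again. Grip and lift nothing, leave the jug, canister, crockery and spoon rest undisturbed, and take the hand away at the end.

Things in the scene. Friction and masses are not known exactly. Their poses are not given: they have to be found in the camera images.
- bin (a joint): White plastic tilt-out bin under the tiled counter, hinged along the bottom of its front panel; rad: 0 = fully shut (a stop; top edge flush with the tiles, 160 mm above the work surface), 0.5 = tipped out furthest, towards the robot. Stays where it is left; 3 to 5 N at the top edge pushes it shut.
- panel_top (a point): Middle of the upper edge of the bin's front panel (200 wide, 145 high, 12 mm thick; hinge line 15 mm above the work surface), on its outer face; moves with the bin. x points into the panel (the way to push), y left along the edge, z up the panel. A pull ledge 90 mm long stands 12 mm out of the panel, 60 mm above the work surface.
- bar (a joint): Swing bar: flat aluminium arm on an upright pin just right of the bin (seen from the robot); rad: 0 = straight across the bin's front, parallel to the shut panel, against a stop; pi/2 = straight out towards the robot; 2.4 = swung out to the right. Grows anticlockwise from above, so push it clockwise. Stays where it is left; about 1.5 N at bar_mid turns it.
- bar_pivot (a point): On the pin's axis at the bar's mid-height (135 mm above the work surface), fixed to the counter; hub 24 mm across, pin's top at 160 mm. x points squarely into the counter (away from the robot), y left along its front, z up. The shut panel's outer face lies 26 mm along +x from here, the bin's middle 125 mm along +y.
- bar_mid (a point): Centre of the bar's section, 110 mm out from the pivot (the bar is 14 mm thick, 26 mm high, at 122 to 148 mm above the work surface, and reaches 162 mm from the pivot). Turns with the bar: y along it to its free end, z up. To close it, push on its -x face (7 mm from here) towards +x.
- jug: Bystander, to be left alone: brass-coloured aluminium jug, 92 mm across, 165 mm high, handle on its own +y side, on the tiles. Origin at the centre of its underside.
- canister: Bystander, to be left alone: lidded steel canister, 100 mm across, 150 mm high, on the tiles. Origin at the centre of its underside.
- saucer_a: Bystander, to be left alone: white ceramic saucer, 100 mm across, 18 mm high, on the tiles. Origin at the centre of its underside.
- saucer_b: Bystander, to be left alone: blue ceramic saucer, 100 mm across, 18 mm high, on the tiles. Origin at the centre of its underside.
- spoon_rest: Bystander, to be left alone: wooden spoon rest, dish 84 mm across with a handle along its own +x (reaching 103 mm from the origin), 14 mm high, on the tiles. Origin at the centre of its underside.
- tea_glass: Bystander, to be left alone: green tea glass, 60 mm across, 85 mm high, on the work surface to the left of the bin. Origin at the centre of its underside.
- bowl: Bystander, to be left alone: terracotta bowl, 100 mm across, 45 mm high, on the work surface in front of the counter, to the right of the bin; the bar and a finger working at the bar's height pass over it. Origin at the centre of its underside.

How it is judged:
On the way, in this order (a step that is already met when the one before it is completed fails the run):
1. the bin is pushed fully shut while the bar is still swung clear (value of joint bin below 0.035 rad and value of joint bar above 1.1 rad), for 0.2 s.
2. the bar is pushed round across the front of the shut bin (value of joint bin below 0.035 rad and value of joint bar below 0.1 rad), for 0.2 s.
At the end, for the whole second after the job is handed in: The bin is shut to within 0.035 rad (5 mm at its top edge), the bar lies across it within 0.1 rad of its stop, and both are at rest (all of step 2 and velocity of joint bar between -0.05 and 0.05 rad/s and velocity of joint bin between -0.05 and 0.05 rad/s); the robot touches nothing.
It fails at once if the bar is swung in across the bin while the bin still hangs out (value of joint bar below 1 rad and value of joint bin above 0.07 rad).
It fails at once if the bar is gripped between the fingers (x of the grasp point in the frame of bar_mid between -0.006 and 0.006 m and y of the grasp point in the frame of bar_mid between -0.09 and 0.05 m and z of the grasp point in the frame of bar_mid between -0.02 and 0.02 m and contact force between the fingers and anything else above 1 N).
It fails at once if the bin's panel is gripped between the fingers (x of the grasp point in the frame of panel_top between 0 and 0.012 m and y of the grasp point in the frame of panel_top between -0.1 and 0.1 m and z of the grasp point in the frame of panel_top between -0.05 and 0.01 m and contact force between the fingers and anything else above 1 N).
It fails at once if a bystander is shifted by more than 20 mm, lifted or tipped (distance of any of jug, canister, saucer_a, saucer_b, spoon_rest, tea_glass, bowl from where it was at the start of the episode above 0.02 m or angle between any of jug, canister, saucer_a, saucer_b, spoon_rest, tea_glass, bowl's own z axis and vertical above 0.3 rad).
It also fails if it takes over 64 s, if anything falls off the work surface, if the arm or the gripper's body presses on something with over 40 N, if the wrist force passes 120 N, or if a joint passes its speed limit or range.

### The arm

A 7-joint arm with a two-finger parallel gripper is mounted at the origin on the work surface. World frame = base frame: x ahead of the robot, y to its left, z up, the work surface at z = 0. Lengths are in m, angles in rad, forces in N, time in s.
With the tool pointing down it reaches from about 0.4 to 0.9 m from the base axis. Payload 5.5 kg.
Tool frame: the origin (TCP) lies between the finger pads; the fingertips stand ctrl.nose_length ahead of it and the grasp point (between the pads) lies 3 mm ahead of it (ctrl.nose_length is the distance from the TCP to the fingertips, in m); x points along the fingers, y is the direction in which the jaws open and shut, and the axes are right-handed (so a half turn about x gives the same grasp; the last joint's range is limited). The gripper opens to 85 mm and grips with 20 to 120 N. Pads are 22 mm wide; open, the fingers measure 114 mm over their backs; the gripper's body (76 mm by 85 mm) begins 54 mm behind the grasp point. The pads swing forward as they close: fully open they stand 13 mm farther back than shut.
Start: joints at [1.503, 0.501, -0.427, 1.55, 0.221, 1.138, -0.21], TCP at [0.211, -0.615, 0.253] pointing down, gripper open.
Joint ranges: [-2.88, 2.88], [-0.31, 2.03], [-1.54, 1.56], [0.2, 2.42], [-1.41, 4.55], [0.19, 2.02], [-2.57, 2.57]. Speed limits (rad/s): [2.57, 2.57, 3.14, 3.14, 3.14, 3.14, 3.14].

### API

Orientations are given as a unit quaternion [w, x, y, z].
In Python, from station import ctrl, get_image, trace gives the robot as it stands.
- The arm moves only by the tool jog_arm, never from a script. Its argument "plan" is one flat list of numbers, 7 for each row, row after row: the shift along the tool's x, y, z in cm, then the turn, a rotation vector about the tool's x, y, z in degrees, then the finger opening in cm, from 0 to 8.54. In form: [dx, dy, dz, rx, ry, rz, jaw, dx, dy, dz, rx, ry, rz, jaw, ...]. A call has 1 to 20 rows; each row shifts and turns the commanded pose from where the row before left it, along the tool's axes as they then stand; what a row does not reach is not made up. A row lasts 1/10 s, in which the tool goes at most 50 mm and 8.59 degrees, less where a joint would pass 70% of its speed; a pose out of reach is approached as far as the arm can. A call with a gripper value outside its range is refused whole. The fingers move at their own pace and stop on an object; the grip force is fixed at half the most. Time passes only in rows, so rows that do not move let the fingers close. It gives the time, the measured TCP pose, the force and the opening at its end, in the units of the state.
- ctrl.sense(): the state, without advancing time (a new reading comes with each control period).
- get_image(name): name is "scene" or "top" or "wrist"; returns a dict with "pixels" (480x640x3 uint8, blue, green, red), "fx", "fy", "cx", "cy" (pixels), "camera_from_world" (4x4, takes a point from world to camera coordinates). Camera axes: x right, y up, looking along -z (the intrinsics and any distortion apply to the point x, -y, -z); pixel columns grow to the right and rows downward; lengths in m; the calibration is good to about 2 mm. The wrist camera is an equidistant fisheye: a pixel r from the principal point sees the ray r / f radians off the axis. A picture is of the moment at which its call begins. There is no depth.
- ctrl.close_job(): hands the job in, once; it reports no verdict.
Trained networks look in a picture, given as the dict that the camera call returned (one of the last four; its "shot" number tells which), for a name from the list of things; names that differ only in an ending like _2 or _b are one class to them, and where a whole thing is asked for, a point or a joint stands for the part that bears it (a point fixed in the world has none). Each returns a list of dicts, best first, with "p" (0 to 1); they miss things now and then, are a little off and sometimes report something else, mostly with a low value. They report only what shows in the picture. A call takes as long as a camera call.
- trace(picture, query): "region" (480x640 bool, what is visible of it) and "box" ([left, top, right, bottom] in pixels, round what is visible of it).
The state is a dict: "time_s": time; "qpos": joint angles; "joint_vel": joint speeds; "joint_efforts": joint torques, N m; "ee_pos": TCP position; "tcp_rot": TCP orientation; "ft_force": force on the tool from outside, world axes, zero at the start; "moment": the same for the moment, N m; "finger_gap": opening from 0.0 (shut) to 1.0 (fully open).
Only numpy, scipy, OpenCV 4.12 (cv2) and the standard library are available. Lean on these libraries where they do the work, as an engineer would, in place of code of your own. Each camera call takes 0.05 s, during which the arm holds its last target. There are 200 camera calls.

## Working session

There is one attempt and no reset: what is moved stays moved. The work goes in short steps, Python scripts to look and compute and a tool call to move; the robot and the scene stay as the last step left them, time stands still between calls to the robot, and variables do not carry over. Pictures are saved under pics/ and viewed, about 8 in all and at most 12, crops included, and the job is handed in when it is done.

Besides the shell and the picture viewer there is one more tool, called after "Emit:" as name(argument=value, ...) on one line, values as JSON. jog_arm: Moves the arm, as the interface text tells. Its arguments: {"type":"object","properties":{"plan":{"type":"array","items":{"type":"number"}}},"required":["plan"]}

```bash
mkdir -p pics; ls
python3 - <<'E'
from station import ctrl,get_image,trace
import cv2,numpy as np
print(ctrl.sense(), ctrl.nose_length)
for n in("scene","top"):
    p=get_image(n); cv2.imwrite(f"pics/{n}0.png",p["pixels"])
    print(n,p["fx"],p["fy"],p["cx"],p["cy"],[k for k in p],np.round(p["camera_from_world"],4).tolist())
    for q in("bin","bar","bowl","tea_glass"):
        print(q,[(round(d["p"],2),d["box"]) for d in trace(p,q)][:2])
E
```

```text
pics
{'time_s': 0.0, 'qpos': array([ 1.50323197,  0.50184864, -0.42677784,  1.5514789 ,  0.2208016 ,
        1.1382864 , -0.21031001]), 'joint_vel': array([-0.00081597, -0.00062043, -0.00071332,  0.00044537, -0.00069242,
        0.00177651,  0.00035727]), 'joint_efforts': array([-1.85141221e-04, -5.69506717e+01, -5.81692100e+00, -2.80938703e+01,
        1.03044821e-02,  1.20182137e-02, -1.90801325e-05]), 'ee_pos': array([ 0.21083286, -0.61415715,  0.2522456 ]), 'tcp_rot': array([-0.1157359 , -0.697362  , -0.11711257,  0.69755006]), 'ft_force': array([-0.46194516, -0.5347692 ,  0.93450138]), 'moment': array([-0.04094775,  0.00535857,  0.01528982]), 'finger_gap': 1.0033846122856622} 0.022
scene 524.9791533552789 524.9791533552789 320.1503224951877 240.47247496305886 ['pixels', 'fx', 'fy', 'cx', 'cy', 'camera_from_world', 'shot'] [[0.8691, -0.4944, -0.0142, -0.5211], [0.4155, 0.7143, 0.5631, -0.3099], [-0.2683, -0.4953, 0.8262, -0.9404], [0.0, 0.0, 0.0, 1.0]]
bin [(0.83, [288.1, 217.7, 365.8, 309.4])]
bar [(0.79, [305.4, 309.7, 362.5, 403.2])]
bowl [(0.68, [314.4, 366.3, 368.7, 425.1])]
tea_glass [(0.85, [233.1, 201.0, 265.3, 245.3])]
top 618.8678868958605 618.8678868958605 306.23046290618606 243.1571398297619 ['pixels', 'fx', 'fy', 'cx', 'cy', 'camera_from_world', 'shot'] [[-0.0205, -0.9996, -0.0178, 0.039], [0.9977, -0.0216, 0.0639, -0.6165], [-0.0643, -0.0164, 0.9978, -1.133], [0.0, 0.0, 0.0, 1.0]]
bin [(0.72, [294.7, 245.7, 416.2, 276.7]), (0.69, [439.6, 281.3, 495.8, 335.4])]
bar [(0.78, [425.9, 261.0, 485.3, 350.2]), (0.23, [157.8, 69.2, 551.9, 352.2])]
bowl [(0.69, [438.0, 280.3, 494.8, 336.0]), (0.32, [156.2, 69.0, 551.7, 353.0])]
tea_glass [(0.84, [213.2, 284.0, 246.3, 315.4])]
```

View pics/top0.png

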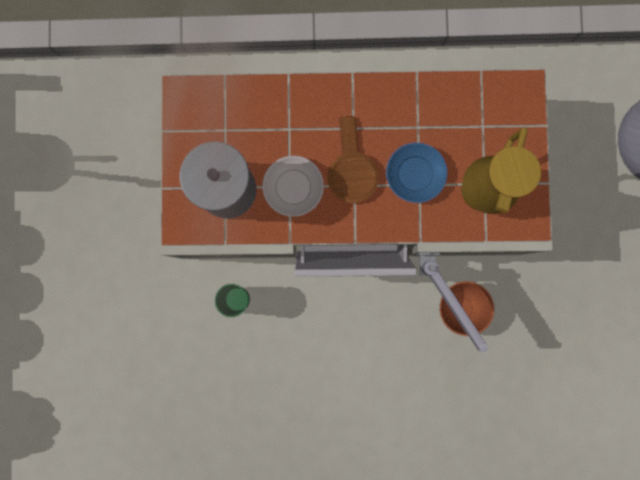

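View pics/scene0.png

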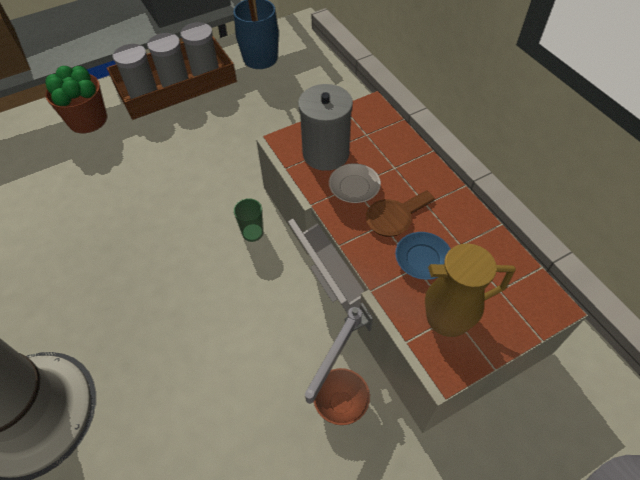

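The top view shows the open panel's upper edge at about (296–415, 272). The bar's pin is at (429, 265) and its free end at (483, 346), over the bowl at (467, 308). The tea glass is at (233, 300). The scene view agrees.

```bash
cat > h.py <<'E'
import numpy as np,cv2
from scipy.spatial.transform import Rotation as R
def w(p,u,v,z):
    T=p["camera_from_world"];Rm=T[:3,:3];c=-Rm.T@T[:3,3]
    d=Rm.T@np.array([(u-p["cx"])/p["fx"],-(v-p["cy"])/p["fy"],-1]);return c+d*(z-c[2])/d[2]
def state(c):
    s=c.sense();r=R.from_quat(s["tcp_rot"],scalar_first=True).as_matrix()
    print("t",s["time_s"],"tcp",s["ee_pos"].round(4),"gap",round(s["finger_gap"],3),"F",s["ft_force"].round(1));print(r.round(3));return s,r
E
python3 - <<'E'
from station import ctrl,get_image
from h import *
p=get_image("top");s,r=state(ctrl)
for n,u,v,z in[("edgeL",295,275,.15),("edgeR",415,275,.15),("pivot",429,266,.16),("tip",483,347,.148),("ctrL",162,246,.16),("ctrR",550,251,.16),("glass",236,299,.085),("bowl",467,308,.045),("jug",515,172,.165)]:
    print(n,w(p,u,v,z).round(4))
E
```

```text
t 0.55 tcp [ 0.2112 -0.6147  0.2533] gap 0.998 F [-0.5  0.   0.4]
[[ 0.     0.325 -0.946]
 [ 0.    -0.946 -0.325]
 [-1.     0.    -0.   ]]
edgeL [0.5567 0.0434 0.15  ]
edgeR [ 0.5526 -0.1537  0.15  ]
pivot [ 0.5667 -0.1753  0.16  ]
tip [ 0.4332 -0.2608  0.148 ]
ctrL [0.6087 0.2607 0.16  ]
ctrR [ 0.5869 -0.3719  0.16  ]
glass [0.5177 0.1499 0.085 ]
bowl [ 0.4923 -0.2618  0.045 ]
jug [ 0.7168 -0.3192  0.165 ]
```

Emit:
jog_arm(plan=[0,0,0,7,0,0,0,0,0,0,7,0,0,0,0,0,0,7,0,0,0,0,-3.8,-1.8,0,0,0,0,0,-3.8,-1.8,0,0,0,0,0,-3.8,-1.8,0,0,0,0,0,-3.8,-1.8,0,0,0,0,0,-3.8,-1.8,0,0,0,0,0,-3.8,-1.8,0,0,0,0,0,-3.8,-1.8,0,0,0,0,0,-3.8,-1.8,0,0,0,0,0,-3.8,-1.8,0,0,0,0,0,-3.8,-1.8,0,0,0,0,0,-3.8,-1.8,0,0,0,0,0,-3.8,-1.8,0,0,0,0,0,-3.8,-1.8,0,0,0,0,0,-3.8,-1.8,0,0,0,0,0,-3.8,-1.8,0,0,0,0,0,0,0,0,0,0,0,0,0,0,0,0,0,0])

```text
time_s: 2.55
ee_pos: [0.5015, -0.0536, 0.2534]
tcp_rot: [-0.012, 0.707, -0.011, -0.707]
ft_force: [0.1, -0.1, -0.2]
finger_gap: 0.0
```

Run:
```python
from station import ctrl,get_image
from h import *
s,r=state(ctrl);print(s["qpos"].round(2),ctrl.nose_length)
p=get_image("wrist");cv2.imwrite("pics/w1.png",p["pixels"])
```

```text
t 2.55 tcp [ 0.5015 -0.0536  0.2534] gap 0.0 F [ 0.1 -0.1 -0.2]
[[ 0.    -0.033 -0.999]
 [ 0.    -0.999  0.033]
 [-1.    -0.    -0.   ]]
[ 0.66  0.28 -0.7   1.9   0.21  1.03 -1.74] 0.022
```

View pics/w1.png

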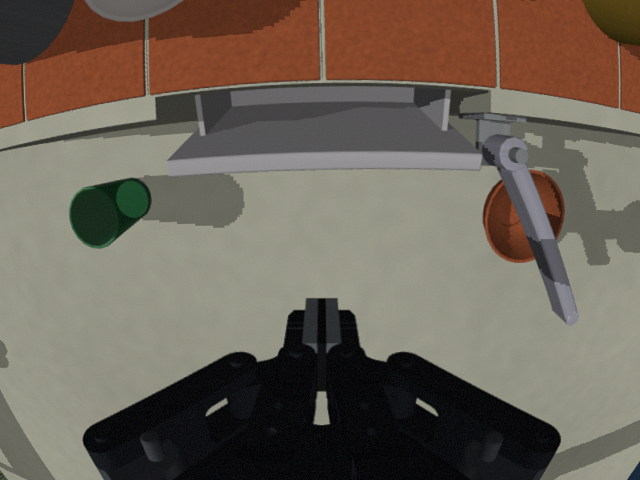

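The wrist view shows the panel's outer edge running from (168, 170) to (480, 165), centred ahead of the shut fingers at column 322. The bar and bowl are well to the right, so I'll lower the hand and push.

Emit:
jog_arm(plan=[3.2,0,0,0,0,0,0,3.2,0,0,0,0,0,0,3.2,0,0,0,0,0,0,0,0,-1.5,0,0,0,0,0,0,-1,0,0,0,0,0,0,-0.7,0,0,0,0,0,0,-0.7,0,0,0,0,0,0,-0.7,0,0,0,0,0,0,-0.7,0,0,0,0,0,0,-0.7,0,0,0,0,0,0,-0.7,0,0,0,0,0,0,-0.6,0,0,0,0,0,0,-0.5,0,0,0,0])

```text
time_s: 3.9
ee_pos: [0.58, -0.0573, 0.1574]
tcp_rot: [-0.013, 0.707, -0.012, -0.707]
ft_force: [-3.3, 1.0, 2.8]
finger_gap: -0.002
```

Emit:
jog_arm(plan=[0,0,-0.3,0,0,0,0,0,0,-0.3,0,0,0,0,0,0,0,0,0,0,0])

```text
time_s: 4.2
ee_pos: [0.5818, -0.0572, 0.1566]
tcp_rot: [0.012, -0.704, 0.013, 0.71]
ft_force: [-14.4, 0.5, 9.7]
finger_gap: -0.001
```

Emit:
jog_arm(plan=[0,0,-0.2,0,0,0,0,0,0,0,0,0,0,0,0,0,0,0,0,0,0,0,0,1,0,0,0,0,0,0,2,0,0,0,0,0,0,4,0,0,0,0,-3,0,0,0,0,0,0,-3,0,0,0,0,0,0,-3.5,0,0,0,0,0,0,0,0,0,0,0,0,0])

```text
time_s: 5.2
ee_pos: [0.5215, -0.0555, 0.2573]
tcp_rot: [-0.012, 0.711, -0.013, -0.703]
ft_force: [1.1, -0.5, 0.8]
finger_gap: 0.001
```

Run:
```python
from station import ctrl,get_image
from h import *
s,r=state(ctrl)
p=get_image("top");cv2.imwrite("pics/t2.png",cv2.resize(p["pixels"][220:370,200:520],None,fx=2.5,fy=2.5))
p=get_image("wrist");cv2.imwrite("pics/w2.png",p["pixels"])
```

```text
t 5.2 tcp [ 0.5215 -0.0555  0.2573] gap 0.001 F [ 1.1 -0.5  0.8]
[[ 0.011 -0.036 -0.999]
 [-0.002 -0.999  0.036]
 [-1.     0.002 -0.011]]
```

View pics/w2.png

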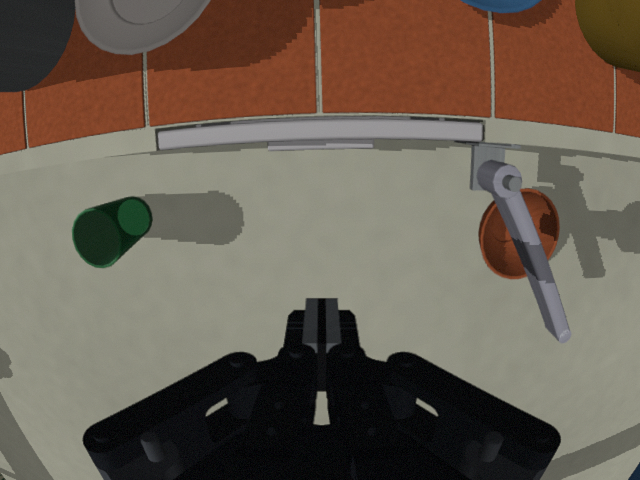

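View pics/t2.png

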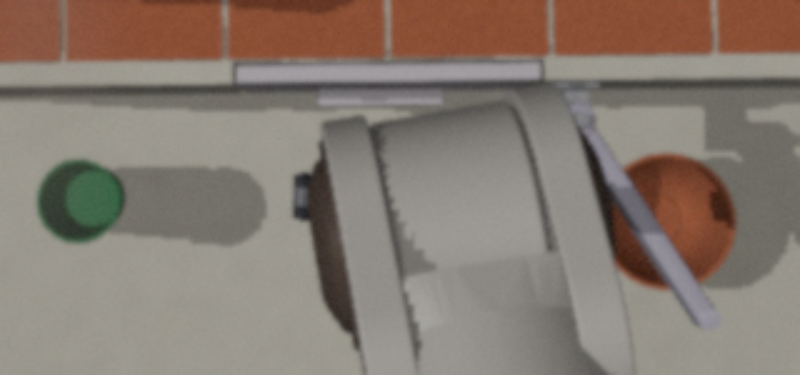

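The bin panel now looks flush with the counter front: its edge runs along rows 125–140 in the wrist view, and its upper edge lines up with the tiles in the top view. The bar has not moved. Next I go over the bar and down behind it.

Emit:
jog_arm(plan=[0,4.35,0.35,0,0,0,0,0,4.35,0.35,0,0,0,0,0,4.35,0.35,0,0,0,0,0,4.35,0.35,0,0,0,0,0,4.35,0.35,0,0,0,0,0,0,0,0,0,0,0,0,0,0,0,0,0,0])

```text
time_s: 6.0
ee_pos: [0.4911, -0.2732, 0.2505]
tcp_rot: [0.014, -0.706, 0.013, 0.708]
ft_force: [0.3, 0.7, -0.5]
finger_gap: 0.002
```

Run:
```python
from station import ctrl,get_image
from h import *
s,r=state(ctrl);print(s["qpos"].round(2))
p=get_image("wrist");cv2.imwrite("pics/w3.png",p["pixels"])
```

```text
t 6.0 tcp [ 0.4911 -0.2732  0.2505] gap 0.002 F [ 0.3  0.7 -0.5]
[[-0.002 -0.039 -0.999]
 [ 0.002 -0.999  0.039]
 [-1.    -0.002  0.002]]
[ 0.94  0.37 -0.6   1.77  0.24  1.07 -1.35]
```

View pics/w3.png

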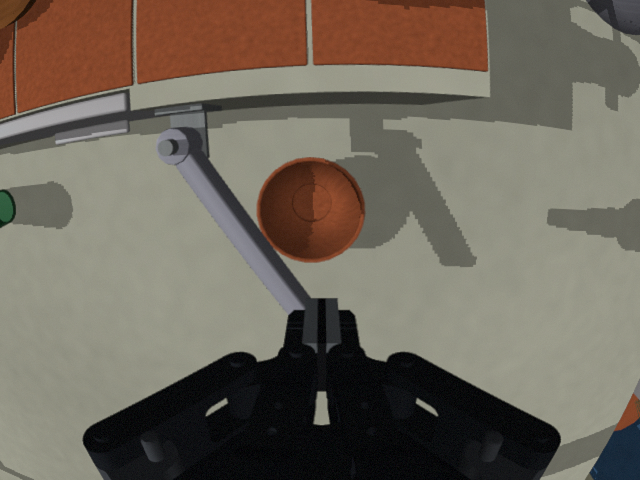

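The bowl is at (311, 210). The bar runs from its pin at (168, 147) down to the fingers at about (300, 305). That could be parallax, so I'll compute where the bar really is.

Run:
```python
from station import ctrl,get_image
from h import *
p=get_image("wrist");T=p["camera_from_world"];c=-T[:3,:3].T@T[:3,3]
def wf(u,v,z):
    a=np.array([(u-p["cx"])/p["fx"],(v-p["cy"])/p["fy"]]);th=np.linalg.norm(a);a=a/th*np.sin(th)
    d=T[:3,:3].T@np.array([a[0],-a[1],-np.cos(th)]);return (c+d*(z-c[2])/d[2]).round(4)
print("cam",c.round(3),p["fx"])
for n,u,v,z in[("pin",168,147,.16),("barR1",208,165,.148),("barR2",308,302,.148),("barL2",285,307,.148),("bowl",311,210,.045),("panelR",128,130,.16)]:print(n,wf(u,v,z))
s=ctrl.sense();print(s["ee_pos"])
```

```text
cam [ 0.574 -0.274  0.372] 371.64829954431775
pin [ 0.5657 -0.1813  0.16  ]
barR1 [ 0.5514 -0.2022  0.148 ]
barR2 [ 0.4556 -0.2603  0.148 ]
barL2 [ 0.4521 -0.2443  0.148 ]
bowl [ 0.4945 -0.2612  0.045 ]
panelR [ 0.5795 -0.1544  0.16  ]
[ 0.4921637  -0.27048928  0.25130875]
```

Emit:
jog_arm(plan=[0,1,-1,0,0,0,0,3,0,0,0,0,0,0,3,0,0,0,0,0,0,3,0,0,0,0,0,0,2.4,0,0,0,0,0,0,0,0,0,0,0,0,0,0,0,0,0,0,0,0])

```text
time_s: 6.8
ee_pos: [0.5023, -0.2807, 0.1385]
tcp_rot: [0.012, -0.707, 0.011, 0.707]
ft_force: [0.6, 0.8, -0.1]
finger_gap: -0.002
```

Run:
```python
import numpy as np
p=np.array([-.0594,-.105])
for a in np.arange(2.05,0.2,-.13):
    o=.024 if a>.5 else .021
    F=.105*np.array([-np.sin(a),np.cos(a)])-o*np.array([np.cos(a),np.sin(a)])
    d=F-p;p=F;print(round(a,2),"dy %.1f dz %.1f"%(-d[1]*100,-d[0]*100),F.round(3))
```

```text
2.05 dy -3.5 dz 2.3 [-0.082 -0.07 ]
1.92 dy -1.1 dz 0.8 [-0.09  -0.058]
1.79 dy -1.2 dz 0.7 [-0.097 -0.046]
1.66 dy -1.3 dz 0.5 [-0.102 -0.033]
1.53 dy -1.4 dz 0.3 [-0.106 -0.02 ]
1.4 dy -1.4 dz 0.2 [-0.108 -0.006]
1.27 dy -1.4 dz -0.0 [-0.107  0.008]
1.14 dy -1.4 dz -0.2 [-0.105  0.022]
1.01 dy -1.3 dz -0.4 [-0.102  0.036]
0.88 dy -1.3 dz -0.5 [-0.096  0.048]
0.75 dy -1.2 dz -0.7 [-0.089  0.06 ]
0.62 dy -1.1 dz -0.9 [-0.081  0.072]
0.49 dy -1.1 dz -1.3 [-0.068  0.083]
0.36 dy -0.8 dz -1.1 [-0.057  0.091]
0.23 dy -0.7 dz -1.2 [-0.044  0.097]
```

Emit:
jog_arm(plan=[0,-1.2,0.8,0,0,0,0,0,-1.2,0.8,0,0,0,0,0,-1.1,0.7,0,0,0,0,0,-1.1,0.8,0,0,0,0,0,-1.2,0.7,0,0,0,0,0,-1.3,0.5,0,0,0,0,0,-1.4,0.3,0,0,0,0,0,-1.4,0.2,0,0,0,0])

```text
time_s: 7.6
ee_pos: [0.457, -0.1808, 0.1384]
tcp_rot: [-0.013, 0.707, -0.013, -0.707]
ft_force: [0.8, -2.9, 0.6]
finger_gap: 0.0
```

Run:
```python
from station import ctrl,get_image
from h import *
s,r=state(ctrl);print(s["qpos"].round(2))
p=get_image("wrist");cv2.imwrite("pics/w4.png",p["pixels"])
```

```text
t 7.6 tcp [ 0.457  -0.1808  0.1384] gap 0.0 F [ 0.8 -2.9  0.6]
[[ 0.    -0.036 -0.999]
 [-0.    -0.999  0.036]
 [-1.     0.    -0.   ]]
[ 0.81  0.41 -0.59  2.03  0.32  0.79 -1.57]
```

View pics/w4.png

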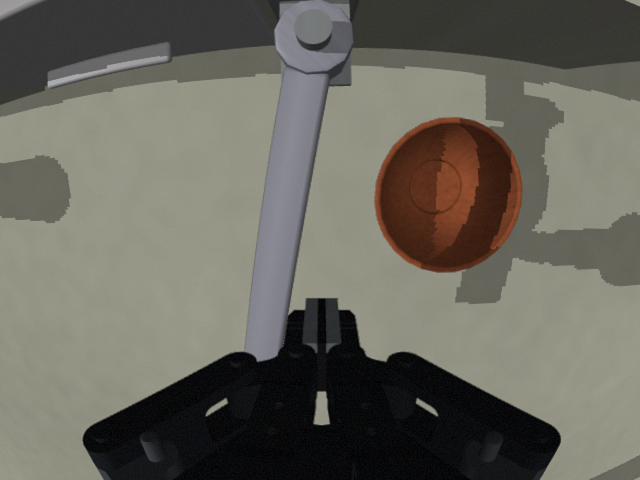

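The fingers are on the bar's right side at about (290, 320) and the bar has swung to nearly straight out. The bowl is untouched, so I'll carry on round.

Emit:
jog_arm(plan=[0,-1.4,0,0,0,0,0,0,-1.4,-0.2,0,0,0,0,0,-1.3,-0.4,0,0,0,0,0,-1.3,-0.5,0,0,0,0,0,-1.2,-0.7,0,0,0,0,0,-1.1,-0.9,0,0,0,0,0,-1.1,-1.2,0,0,0,0,0,-0.8,-1.1,0,0,0,0,0,-0.7,-1.2,0,0,0,0,0,0,-0.9,0,0,0,0,0,0,-0.7,0,0,0,0,0,0,-0.5,0,0,0,0])

```text
time_s: 8.85
ee_pos: [0.5443, -0.0816, 0.1381]
tcp_rot: [0.013, -0.707, 0.012, 0.707]
ft_force: [-1.4, 2.3, -0.4]
finger_gap: 0.0
```

Emit:
jog_arm(plan=[0,0,-0.4,0,0,0,0,0,0,-0.3,0,0,0,0,0,0,-0.3,0,0,0,0,0,0,0,0,0,0,0])

```text
time_s: 9.25
ee_pos: [0.5486, -0.082, 0.1377]
tcp_rot: [0.012, -0.703, 0.013, 0.711]
ft_force: [-16.3, 1.9, 13.4]
finger_gap: -0.001
```

The force has risen sharply, so the bar is at its stop. I'll hold briefly, back off and look.

Emit:
jog_arm(plan=[0,0,0,0,0,0,0,0,0,0,0,0,0,0,0,0,1,0,0,0,0,0,0,2,0,0,0,0,0,0,4,0,0,0,0,-4,0,2,0,0,0,0,-4,0,2,0,0,0,0,-4,0,0,0,0,0,0,0,0,0,0,0,0,0,0,0,0,0,0,0,0])

```text
time_s: 10.25
ee_pos: [0.445, -0.0792, 0.2597]
tcp_rot: [-0.012, 0.709, -0.014, -0.705]
ft_force: [0.5, 0.9, 0.3]
finger_gap: -0.001
```

Run:
```python
from station import ctrl,get_image
from h import *
s,r=state(ctrl)
p=get_image("wrist");cv2.imwrite("pics/w5.png",p["pixels"])
```

```text
t 10.25 tcp [ 0.445  -0.0792  0.2597] gap -0.001 F [0.5 0.9 0.3]
[[ 0.004 -0.037 -0.999]
 [-0.002 -0.999  0.037]
 [-1.     0.002 -0.004]]
```

View pics/w5.png

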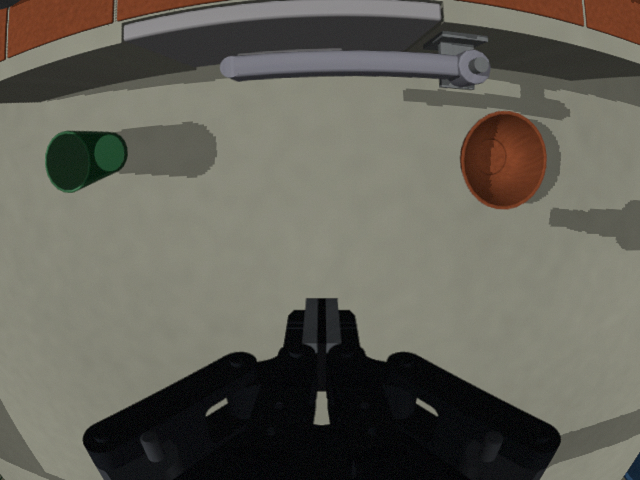

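The bar now lies across the front of the shut bin, from its pin at (475, 66) to its tip at (228, 67). I'll check its angle against the counter and hand in if it is within tolerance.

Run:
```python
from station import ctrl,get_image
from h import *
p=get_image("wrist");T=p["camera_from_world"];c=-T[:3,:3].T@T[:3,3]
def wf(u,v,z):
    a=np.array([(u-p["cx"])/p["fx"],(v-p["cy"])/p["fy"]]);th=np.linalg.norm(a);a=a/th*np.sin(th)
    d=T[:3,:3].T@np.array([a[0],-a[1],-np.cos(th)]);return c+d*(z-c[2])/d[2]
b=wf(450,53,.148)-wf(238,57,.148);e=wf(438,3,.16)-wf(124,24,.16)
an=lambda d:np.arctan2(d[0],d[1])
print("bar vs panel edge rad",an(b)-an(e), wf(280,8,.16),wf(300,51,.148))
```

```text
bar vs panel edge rad 6.266529104417728 [ 0.59727462 -0.05993611  0.16      ] [ 0.57159418 -0.07014092  0.148     ]
```

```bash
python3 -c "
from station import ctrl
print(ctrl.close_job())"
```

```text
the job is handed in; nothing more can be done
None
```

I pushed the bin shut with the closed fingers, then went over the swing bar and pushed it round clockwise until it lay across the bin's front. I backed the hand off and handed the job in at about 10 s; the hand-in gives no verdict.

- **Bin:** the push force rose to about 14 N, so it was against its stop. The close-up and top pictures taken just afterwards show its front flush with the counter; I judged that by eye and did not measure the angle.
- **Bar:** the push force rose to about 16 N, so it was against its stop. In the last wrist picture it measures within about 0.02 rad of parallel to the panel edge.
- **Hand and other things:** the hand is about 12 cm above the bar and 10 cm back from it, with the wrist force back near zero. The bowl and tea glass look undisturbed in the last picture. The jug, canister, saucers and spoon rest were not in that view, but the hand never went near them.

No check failed. My estimates of where the pin and panel are differed by a few millimetres between cameras, so I relied on the rise in push force to confirm both stops.

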